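# Screw a setting anvil into the bench die post

## Task

Get the die post ready for riveting: take the domed, brass-topped anvil out of the rack and stand it upright in the post's socket. With light pressure turn it backward (anticlockwise from above) until you feel it drop into the thread start, then screw it forward (clockwise) until its flange is fully home on the post, never forcing the thread, and let go. Leave the other anvil, the jar, the tin and the last where they are.

Things in the scene. Friction and masses are not known exactly. Their poses are not given: they have to be found in the camera images.
- domed_anvil: Steel setting anvil with a brass dome on top, 0.3 to 0.45 kg, hanging in one of the two rack holes. Origin: centre of the underside of its flange; z up along its axis. Flange 58 mm across, z 0 to 5 mm; hexagon for the grip on it, z 5 to 37 mm; brass dome 27 mm across, to z 47.5 mm; below, a shank 26 mm across to z -30 mm and a tapered nose, 18 mm wide at its tip (z -36 mm).
- domed_anvil_grip (a point): Middle of the anvil's hexagon (z 21 mm in its frame), where to grip it: 36 mm across flats, 32 mm high; one pair of flats faces the anvil's own -x and +x, the other two pairs lie 60 degrees on.
- anvil_lugs (a point): On the anvil's axis at the height of its thread lugs (z -17 mm in its frame): three equal lugs, 120 degrees apart, stand out of the shank to 40 mm across; each is 30 degrees long and 5 mm thick and slopes like a right-hand thread.
- flat_anvil: The other anvil, alike but with a flat dark face instead of the brass dome; in the other rack hole. To be left alone.
- die_post: Green cast post bolted to the table: foot 116 x 116 x 12 mm, round body 76 mm across, 50 mm high, steel rim. Origin at the centre of its underside, z up. Socket in its top 44 mm across, with a brass thread bush inside (bore 28 mm, 38 mm deep from the rim). The bush is clamped at any angle: no angle given here tells where its thread starts lie; they repeat every 120 degrees.
- post_seat (a point): Centre of the post's rim, 50 mm above the table; the anvil's origin lies here when it is home. Flange above this point: about 15 mm with the lugs on the flat lands of the bush (up to 21 mm if on its stop teeth), about 5 mm once the lugs have dropped into the thread starts, 0 when home. The thread is spoilt if anvil and post press on each other with over 60 N in all (jammed lugs: from about 0.5 N m of turning).
- bush_lands (a point): On the post's axis at the height of the bush's lands, 7 mm under the rim. Turned backward (anticlockwise from above) by 120 degrees at most, the lugs drop through a gap (6 degrees of play) and come up against a stop tooth 6 mm high; turned forward on the lands they jam against the next tooth. Forward from the drop they run under the lands.
- bush_thread (a point): On the post's axis at mid thread, 18 mm under the rim. Clockwise from above the thread sinks 8.5 mm per 100 degrees, with 1.8 mm axial and 1 mm radial play: the flange lands 56 to 62 degrees after the drop, a firm stop follows at 74 to 80 degrees. Turning takes little torque (under 0.1 N m) unless something jams.
- anvil_rack: Beech rack, fixed: board 88 x 212 mm, its top 62 mm above the table; two holes 45 mm wide at y -50 and +50 mm in its frame, in which the anvils hang by their flanges, about upright. Origin at the centre of its underside.
- paste_jar: Plastic jar with a white lid, 69 mm across, 73 mm high; origin at the centre of its underside. Bystander.
- last_green: Green shoe last, 88 x 266 x 120 mm; origin at the centre of its underside. Bystander.
- glue_tin_red: Round tin with a press lid, 89 mm across, 76 mm high; origin at the centre of its underside. Bystander.
Things that resemble listed ones, but are neither listed nor needed, are in the scene too. Leave any orange, pink or purple look-alike of the domed_anvil alone.

How it is judged (in metres and radians):
On the way:
1. the domed anvil has dropped upright into the thread start (flange 2.5 to 7.5 mm above the rim, axis within 3 mm of the post's) (horizontal distance between domed_anvil and post_seat below 0.003 m and z of domed_anvil in the frame of post_seat between 0.0025 and 0.0075 m), for 0.1 s.
At the end, for the whole second after the job is handed in: The domed anvil is screwed home in the post: flange within 1.2 mm of the rim, axis within 2 mm of the post's and within 2 degrees of upright, at rest; the flat-faced anvil, jar, tin and last within 20 mm of where they were (z of domed_anvil in the frame of post_seat below 0.0012 m and horizontal distance between domed_anvil and post_seat below 0.002 m and angle between domed_anvil's own z axis and vertical below 0.035 rad and linear speed of domed_anvil below 0.01 m/s and distance of each of flat_anvil, paste_jar, last_green, glue_tin_red from where it was at the start of the episode below 0.02 m); the robot touches nothing.
It fails at once if the thread is forced: anvil and post pressed on each other with more than 60 N (contact force between domed_anvil and die_post above 60 N).
It fails at once if the other anvil or a bystander is shifted by more than 20 mm (distance of any of flat_anvil, paste_jar, last_green, glue_tin_red from where it was at the start of the episode above 0.02 m).
It also fails if it takes over 69 s, if anything falls off the work surface, if the arm or the gripper's body presses on something with over 40 N, if the wrist force passes 120 N, or if a joint passes its speed limit or range.

## Robot

A 6-joint arm with a two-finger parallel gripper is mounted at the origin on a cart in front of the work surface, level with it; the furniture and walls round the work are solid. World frame = base frame: x ahead of the robot, y to its left, z up, the work surface at z = 0. Lengths are in mm, angles in degrees, forces in N, time in s.
With the tool pointing down it reaches from about 300 to 850 mm from the base axis. Payload 4.2 kg.
Tool frame: the origin (TCP) lies at the very end of the fingers, on their centre line; the grasp point (between the pads) lies 19 mm behind it; z points along the fingers, y is the line along which they close (so a half turn about z gives the same grasp; the last joint's range is limited). The gripper opens to 91 mm and grips with 3 to 60 N. Pads are 32 mm wide; open, the fingers measure 118 mm over their backs; the gripper's body (76 mm by 178 mm) begins 60 mm behind the grasp point.
Start: joints at [-66.979, 18.312, 89.639, -0, 72.044, -1.146], TCP at [235.412, -524.618, 213.976] pointing down, gripper open.
Joint ranges: [-177.97, 177.97], [-48.28, 115.42], [12.27, 149.76], [-77.06, 257.06], [2.81, 150.46], [-146.56, 146.56]. Speed limits (degrees/s): [147.25, 147.25, 180, 180, 180, 180].

## Interface

Orientations are given as [roll, pitch, yaw] about the fixed x, y, z axes, in that order (R = Rz(yaw) Ry(pitch) Rx(roll)).
In Python, from workcell import * gives the robot as it stands.
- The arm moves only by the tool move_arm, never from a script. Its argument "motion" is a list of rows, each a list of 3 entries, a list of its own where there are three numbers: the finger opening in mm, from 0 to 91.2, then the shift along the world's x, y, z in units of 25 mm (1.0 is 25 mm), then the turn, a rotation vector about the world's x, y, z in units of 4 degrees (1.0 is 4 degrees). In form: [[grip, [x, y, z], [ax, ay, az]], ...]. A call has 1 to 20 rows; each row shifts and turns the commanded pose from where the row before left it; what a row does not reach is not made up. A row lasts 1/12 s, in which the tool goes at most 41.7 mm and 7.16 degrees, less where a joint would pass 70% of its speed; a pose out of reach is approached as far as the arm can. A call with a number of a shift or a turn outside -1 to 1 is refused whole. A call with a gripper value outside its range is refused whole. The fingers move at their own pace and stop on an object; "grip_force" is the grip in N (left out, the last holds). Time passes only in rows, so rows that do not move let the fingers close. It gives the time, the measured TCP pose, the force, the opening and the grip force at its end, in the units of the state.
- state(): the state, without advancing time (a new reading comes with each control period).
- grab_frame(name): name is "side" or "top"; returns the picture (480x640x3 uint8, blue, green, red); there is no depth.
- camera_info(name): a dict with "fx", "fy", "cx", "cy" (pixels), "rvec" (rotation vector, rad) and "tvec" (3), from world to camera coordinates, as OpenCV has them. Camera axes: x right, y down, z forward; pixel columns grow to the right and rows downward; lengths in mm; the calibration is good to about 2 mm. A picture is of the moment at which its call begins. camera_info takes no time and is no camera call.
- job_done(): hands the job in; it is judged then, once.
The state is a dict: "time_s": time; "qpos": joint angles; "qvel": joint speeds; "effort": joint torques, N m; "ee_pos": TCP position; "ee_rot": TCP orientation; "force": force on the tool from outside, world axes, zero at the start; "torque": the same for the moment, N m; "gripper_width": finger opening in mm; "gripper_force": force on a finger pad.
Only numpy, scipy, OpenCV 4.12 (cv2) and the standard library are available. Lean on these libraries where they do the work, as an engineer would, in place of code of your own. Each camera call takes 0.05 s, during which the arm holds its last target. There are 200 camera calls.

## Working session

There is one attempt and no reset: what is moved stays moved. The work goes in short steps, Python scripts to look and compute and a tool call to move; the robot and the scene stay as the last step left them, time stands still between calls to the robot, and variables do not carry over. Pictures are saved under pics/ and viewed, at most 10 in all, crops included, and the job is handed in when it is done.

Besides the shell and the picture viewer there is one more tool, called after "Request:" as a command line: name --argument value ..., lists and objects as JSON in quotes. move_arm: Moves the arm, as the interface text tells. Shifts and turns lie within -1 to 1; 1 stands for 25 mm of shift or 4 degrees of turn. Its arguments: {"type":"object","properties":{"motion":{"type":"array","items":{"type":"array"}},"grip_force":{"type":"number"}},"required":["motion"]}

```bash
mkdir -p pics; cat > h.py <<'E'
from workcell import *
import numpy as np, cv2
def cam(n):
    c=camera_info(n); R=cv2.Rodrigues(np.array(c["rvec"],float))[0]; t=np.array(c["tvec"],float).ravel()
    return np.array([[c["fx"],0,c["cx"]],[0,c["fy"],c["cy"]],[0,0,1.]]),R,t
def ray(n,u,v):
    K,R,t=cam(n); d=R.T@np.linalg.solve(K,[u,v,1.]); return -R.T@t,d
def plane(n,u,v,z):
    o,d=ray(n,u,v); return o+d*(z-o[2])/d[2]
def proj(n,p):
    K,R,t=cam(n); q=K@(R@np.array(p,float)+t); return q[:2]/q[2]
E
python3 - <<'E'
from h import *
for n in("side","top"):
    f=grab_frame(n); cv2.imwrite(f"pics/{n}0.png",f); print(n,ray(n,320,240))
print(state())
E
```

```text
side (array([ 932.74052411, -803.86655602, 1260.05636328]), array([-0.24334385,  0.53028979, -0.81239532]))
top (array([ 362.92656198,  -80.978592  , 1338.35151762]), array([ 0.14736231,  0.01980411, -0.98889386]))
{'time_s': 0.1, 'qpos': array([-6.69784982e+01,  1.83496260e+01,  8.96991389e+01,  8.88311572e-04,
        7.20439429e+01, -1.14589285e+00]), 'qvel': array([-0.05440233, -0.03642877, -0.28456297, -0.09220627,  0.0452806 ,
        0.00766892]), 'effort': array([ 8.83644625e-04, -4.13334167e+01, -2.32509595e+01,  7.28442008e-02,
        4.21975425e-02, -5.04509296e-05]), 'ee_pos': array([ 235.23764156, -524.18876404,  213.18971108]), 'ee_rot': array([-1.79907328e+02, -2.69842686e-03,  2.41671180e+01]), 'force': array([ 0.1163822 ,  0.75426173, -0.48213788]), 'torque': array([-0.0287615 ,  0.01761635, -0.00922807]), 'gripper_force': 0.0, 'gripper_width': 91.21911973455136}
```

View pics/side0.png

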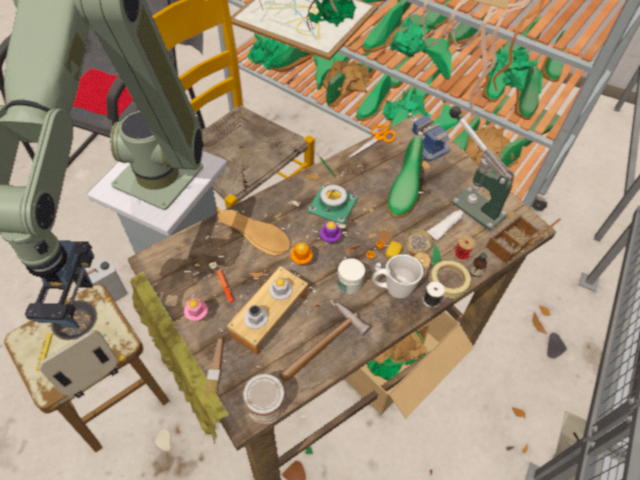

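View pics/top0.png

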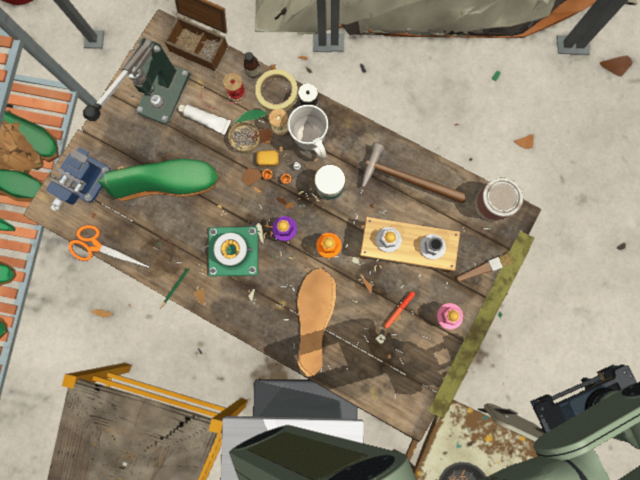

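The side and top views show the rack at top (411,244) and the post at top (231,249), side (333,200). There are five anvil-like things in the top view:
- Rack (389,238), with a yellow top
- Rack (433,245), with a dark top
- Purple (284,229)
- Orange (329,244)
- Pink (450,316)

The steel one at (389,238) with the brass top fits the description. I'll confirm it in a crop.

```bash
python3 - <<'E'
from h import *
a=cv2.imread("pics/top0.png"); b=cv2.imread("pics/side0.png")
z=lambda im,x,y,w,h:cv2.resize(im[y:y+h,x:x+w],(400,300),interpolation=cv2.INTER_CUBIC)
cv2.imwrite("pics/crop.png",np.vstack([np.hstack([z(a,355,204,108,81),z(a,195,216,80,60)]),np.hstack([z(b,222,262,100,75),z(b,295,170,80,60)])]))
# brass masks
for n,im,boxes in(("top",a,dict(dome=(375,222,405,255))),("side",b,dict(dome=(265,270,300,305)))):
    hsv=cv2.cvtColor(im,cv2.COLOR_BGR2HSV)
    for k,(x0,y0,x1,y1) in boxes.items():
        m=cv2.inRange(hsv[y0:y1,x0:x1],(12,110,90),(32,255,255)); 
        nc,l,s,c=cv2.connectedComponentsWithStats(m)
        for i in range(1,nc):
            if s[i,4]>8: print(n,k,s[i],c[i]+[x0,y0])
# post foot green
for n,im,(x0,y0,x1,y1) in(("top",a,(195,216,272,286)),("side",b,(300,175,365,232))):
    hsv=cv2.cvtColor(im,cv2.COLOR_BGR2HSV)[y0:y1,x0:x1]
    m=cv2.inRange(hsv,(60,80,30),(95,255,255))
    cs=max(cv2.findContours(m,cv2.RETR_EXTERNAL,cv2.CHAIN_APPROX_NONE)[0],key=cv2.contourArea)
    r=cv2.minAreaRect(cs); p=cv2.boxPoints(r)+[x0,y0]; print(n,r,p)
    if n=="top":
        for q in p: print(plane(n,*q,12))
        print("centre",plane(n,*p.mean(0),12))
E
```

```text
top dome [  0   0  30  33 333] [393.57057057 233.0960961 ]
top dome [10 10 11 11 99] [389.82828283 236.8989899 ]
top dome [ 0 21 10 11 35] [377.74285714 249.11428571]
side dome [  0   0  35  35 484] [285.54132231 290.29958678]
side dome [ 0  4  9 10 21] [268.66666667 278.76190476]
side dome [11  8  9  8 62] [279.88709677 281.59677419]
top ((37.5, 34.5), (49.0, 49.0), 0.0) [[208. 275.]
 [208. 226.]
 [257. 226.]
 [257. 275.]]
[474.06995001 205.29738961  12.        ]
[589.9680271  210.82633573  12.        ]
[591.69747783  94.84432897  12.        ]
[475.93005724  90.83429473  12.        ]
centre [532.53683239 150.39658344  12.        ]
side ((32.13698959350586, 28.80137062072754), (40.84736251831055, 30.89886474609375), 20.556045532226562) [[307.58904266 211.09589005]
 [318.4383564  182.16438246]
 [356.68493652 196.5068512 ]
 [345.83562469 225.43835831]]
```

View pics/crop.png

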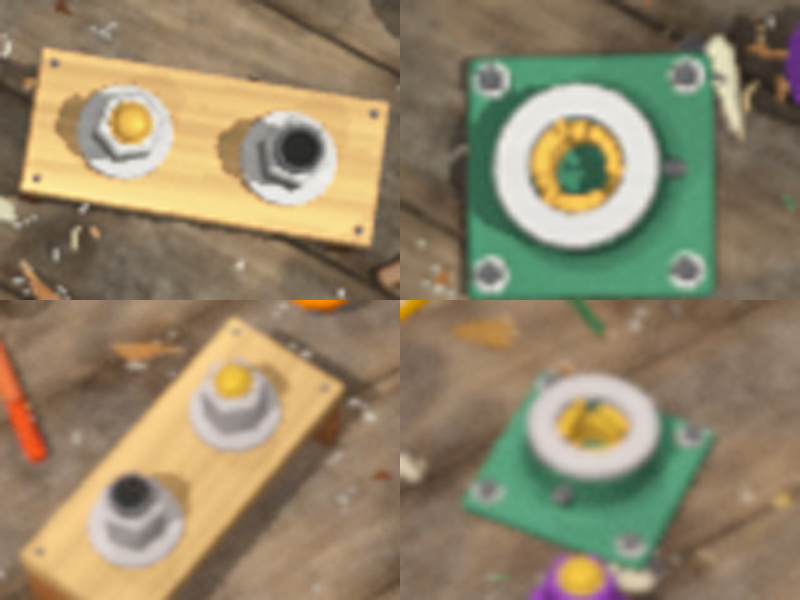

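```bash
python3 - <<'E'
from h import *
a=cv2.imread("pics/top0.png"); b=cv2.imread("pics/side0.png")
def fit(n,im,x0,y0,x1,y1,z,smax,vmin):
    hsv=cv2.cvtColor(im,cv2.COLOR_BGR2HSV)[y0:y1,x0:x1]
    m=cv2.inRange(hsv,(0,0,vmin),(179,smax,255))
    c=max(cv2.findContours(m,cv2.RETR_EXTERNAL,cv2.CHAIN_APPROX_NONE)[0],key=cv2.contourArea)
    c=cv2.convexHull(c).reshape(-1,2)+[x0,y0]
    P=np.array([plane(n,*p,z)[:2] for p in c],np.float32); (cx,cy),(w,h),_=cv2.fitEllipse(P)
    print(n,"z",z,"centre",cx,cy,"diam",w,h)
fit("top",a,208,226,257,275,50,60,150); fit("side",b,312,180,352,213,50,60,150)
fit("top",a,372,222,406,255,67,75,110); fit("side",b,262,272,298,306,67,75,110)
for n,p in(("top",(389.8,236.9)),("side",(279.9,281.6))): print("dome",plane(n,*p,104))
z=lambda im,x,y,w,h:cv2.resize(im[y:y+h,x:x+w],(400,400),interpolation=cv2.INTER_CUBIC)
cv2.imwrite("pics/hex.png",np.hstack([z(a,374,223,32,32),z(b,264,272,32,32)]))
# wood board contour
hsv=cv2.cvtColor(a,cv2.COLOR_BGR2HSV)[210:280,350:470]
m=cv2.inRange(hsv,(12,60,150),(30,200,255)); c=max(cv2.findContours(m,0,2)[0],key=cv2.contourArea)
q=cv2.boxPoints(cv2.minAreaRect(c))+[350,210]
for p in q: print("rack",plane("top",*p,62))
print(plane("top",*q.mean(0),62))
for nm,(x0,y0,x1,y1),lo,hi in(("orange",(310,228,348,262),(5,150,120),(16,255,255)),("purple",(265,212,302,245),(125,80,40),(160,255,255)),("jar",(310,160,348,202),(0,0,170),(179,60,255))):
    m=cv2.inRange(cv2.cvtColor(a,cv2.COLOR_BGR2HSV)[y0:y1,x0:x1],lo,hi); M=cv2.moments(m,True)
    print(nm,plane("top",M["m10"]/M["m00"]+x0,M["m01"]/M["m00"]+y0,40))
E
```

```text
top z 50 centre 532.4420166015625 150.23779296875 diam 75.14399719238281 75.19612121582031
side z 50 centre 528.0071411132812 150.80780029296875 diam 78.45850372314453 83.82005310058594
top z 67 centre 556.745361328125 -208.76004028320312 diam 58.03958511352539 58.11690139770508
side z 67 centre 553.824462890625 -207.5664825439453 diam 57.07933807373047 65.8998031616211
dome [ 556.03284871 -208.42076907  104.        ]
dome [ 555.75121952 -209.13240824  104.        ]
rack [ 520.98534522 -139.45465698   62.        ]
rack [ 628.5072322  -156.03059754   62.        ]
rack [ 594.87179132 -376.12061558   62.        ]
rack [ 488.49629203 -356.97485055   62.        ]
[ 557.82890615 -257.46841076   62.        ]
orange [545.03950045 -73.77058095  40.        ]
purple [580.59218403  27.57908418  40.        ]
jar [700.53651966 -74.67049732  40.        ]
```

View pics/hex.png

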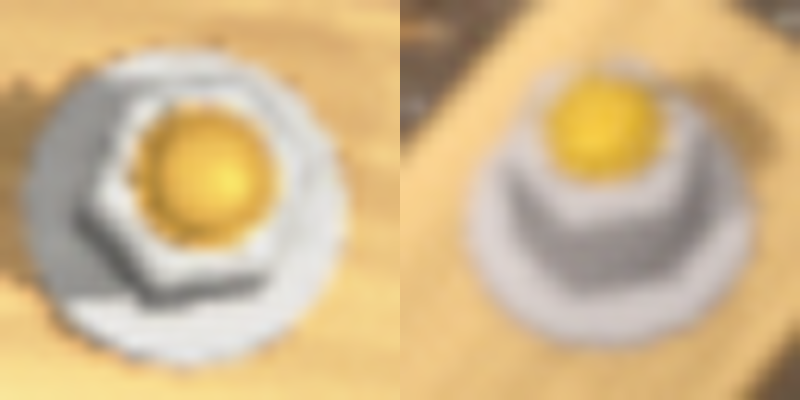

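The enlarged crop confirms the brass dome on the steel anvil at top (390,237). The dark-faced one is the flat anvil. The hexagon's flat normals lie at about 7, 67 and 127 deg world, so I'll grip at yaw 37. Anvil is at about (556.5,-208.6) and the post at (532.4,150.3).

Request:
move_arm --motion '[[91,[0.988,0.972,0],[0,0,0.25]],[91,[0.988,0.972,0],[0,0,0.25]],[91,[0.988,0.972,0],[0,0,0.25]],[91,[0.988,0.972,0],[0,0,0.25]],[91,[0.988,0.972,0],[0,0,0.25]],[91,[0.988,0.972,0],[0,0,0.25]],[91,[0.988,0.972,0],[0,0,0.25]],[91,[0.988,0.972,0],[0,0,0.25]],[91,[0.988,0.972,0],[0,0,0.25]],[91,[0.988,0.972,0],[0,0,0.25]],[91,[0.988,0.972,0],[0,0,0.25]],[91,[0.988,0.972,0],[0,0,0.25]],[91,[0.988,0.972,0],[0,0,0.25]],[91,[0,0,-1],[0,0,0]],[91,[0,0,-1],[0,0,0]],[91,[0,0,0],[0,0,0]],[91,[0,0,0],[0,0,0]]]' --grip_force 20

```text
time_s: 1.52
ee_pos: [555.6, -208.3, 162.7]
ee_rot: [-179.8, 0.1, 37.2]
force: [-0.1, 0.7, 1.1]
gripper_width: 91.1
gripper_force: 0.0
```

Request:
move_arm --motion '[[91,[0.03,0,-0.9],[0,0,0]],[91,[0,0,-0.9],[0,0,0]],[91,[0,0,-0.9],[0,0,0]],[91,[0,0,-0.5],[0,0,0]],[91,[0,0,-0.4],[0,0,0]],[91,[0,0,0],[0,0,0]],[91,[0,0,0],[0,0,0]]]'

```text
time_s: 2.1
ee_pos: [557.9, -209.3, 75.0]
ee_rot: [179.9, -0.0, 37.1]
force: [0.6, 0.0, 0.7]
gripper_width: 91.1
gripper_force: 0.0
```

```bash
python3 - <<'E'
from h import *
s=state(); print(s["ee_pos"],s["force"])
b=grab_frame("side"); a=grab_frame("top")
z=lambda im,x,y,w,h:cv2.resize(im[y:y+h,x:x+w],(400,400),interpolation=cv2.INTER_CUBIC)
cv2.imwrite("pics/pre.png",np.hstack([z(b,235,240,80,80),z(a,350,200,80,80)]))
E
```

```text
[ 557.87011386 -209.32187395   74.99590051] [0.58784822 0.00284796 0.72874305]
```

View pics/pre.png

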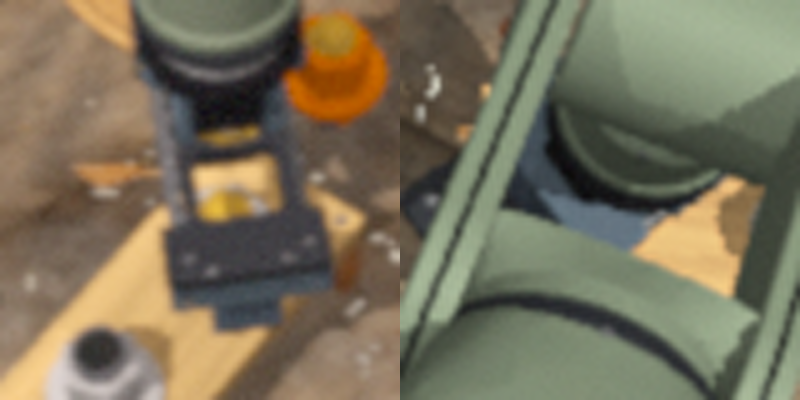

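The dome shows between the fingers in the side view, at crop (225,205). Nothing is being touched, so I'll lower 3 mm and close.

Request:
move_arm --motion '[[91,[0,0,-0.12],[0,0,0]],[30,[0,0,0],[0,0,0]],[30,[0,0,0],[0,0,0]],[30,[0,0,0],[0,0,0]],[30,[0,0,0],[0,0,0]],[30,[0,0,0],[0,0,0]],[30,[0,0,0],[0,0,0]],[30,[0,0,0],[0,0,0]],[30,[0,0,0],[0,0,0]],[30,[0,0,0],[0,0,0]]]' --grip_force 35

```text
time_s: 3.03
ee_pos: [557.0, -208.4, 70.9]
ee_rot: [-180.0, 0.0, 37.2]
force: [-0.3, 1.2, 0.3]
gripper_width: 36.2
gripper_force: 35.0
```

Request:
move_arm --motion '[[30,[0,0,0.3],[0,0,0]],[30,[0,0,0.6],[0,0,0]],[30,[0,0,0.9],[0,0,0]],[30,[0,0,0.9],[0,0,0]],[30,[0,0,0.9],[0,0,0]],[30,[0,0,0.5],[0,0,0]],[30,[0,0,0],[0,0,0]],[30,[0,0,0],[0,0,0]]]'

```text
time_s: 3.7
ee_pos: [557.1, -208.7, 173.6]
ee_rot: [180.0, -0.0, 37.2]
force: [-0.1, 0.4, -4.1]
gripper_width: 35.9
gripper_force: 35.0
```

Request:
move_arm --motion '[[30,[-0.03,0.4,0],[0,0,0]],[30,[-0.06,0.8,0],[0,0,0]],[30,[-0.065,0.96,0],[0,0,0]],[30,[-0.065,0.96,0],[0,0,0]],[30,[-0.065,0.96,0],[0,0,0]],[30,[-0.065,0.96,0],[0,0,0]],[30,[-0.065,0.96,0],[0,0,0]],[30,[-0.065,0.96,0],[0,0,0]],[30,[-0.065,0.96,0],[0,0,0]],[30,[-0.065,0.96,0],[0,0,0]],[30,[-0.065,0.96,0],[0,0,0]],[30,[-0.065,0.96,0],[0,0,0]],[30,[-0.065,0.96,0],[0,0,0]],[30,[-0.065,0.96,0],[0,0,0]],[30,[-0.065,0.96,0],[0,0,0]],[30,[-0.05,0.67,0],[0,0,0]],[30,[0,0,-0.5],[0,0,0]],[30,[0,0,0],[0,0,0]],[30,[0,0,0],[0,0,0]],[30,[0,0,0],[0,0,0]]]'

```text
time_s: 5.37
ee_pos: [532.0, 149.8, 160.3]
ee_rot: [-180.0, 0.1, 37.2]
force: [0.2, 0.7, -3.7]
gripper_width: 36.0
gripper_force: 35.0
```

```bash
python3 - <<'E'
from h import *
b=grab_frame("side"); a=grab_frame("top"); s=state(); print(s["ee_pos"],s["ee_rot"],s["force"],s["torque"],s["qpos"])
z=lambda im,x,y,w,h:cv2.resize(im[y:y+h,x:x+w],(400,400),interpolation=cv2.INTER_CUBIC)
cv2.imwrite("pics/over.png",np.hstack([z(b,290,140,80,80),z(a,190,205,80,80)]))
E
```

```text
[532.69764103 149.61888437 161.09681225] [ 1.79992471e+02 -1.16505311e-03  3.71179315e+01] [-0.44091868 -0.73409922 -3.33457982] [-0.02015853 -0.03746509  0.00513212] [ 1.45014939e+01  1.86072313e+01  9.72285087e+01 -7.22431909e-03
  6.41602894e+01  6.73867110e+01]
```

View pics/over.png

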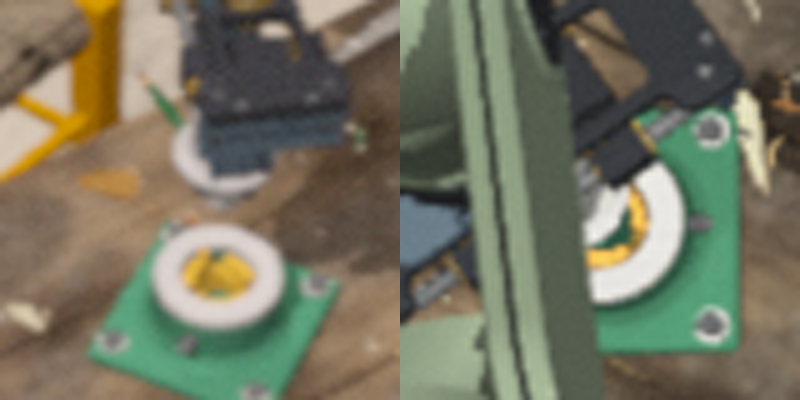

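The anvil hangs upright above the post (weight about 4 N). Next I descend while watching the force.

Request:
move_arm --motion '[[30,[0,0.02,-0.7],[0,0,0]],[30,[0,0,-0.7],[0,0,0]],[30,[0,0,-0.6],[0,0,0]],[30,[0,0,-0.4],[0,0,0]],[30,[0,0,0],[0,0,0]],[30,[0,0,0],[0,0,0]],[30,[0,0,-0.1],[0,0,0]],[30,[0,0,-0.1],[0,0,0]],[30,[0,0,-0.1],[0,0,0]],[30,[0,0,-0.1],[0,0,0]],[30,[0,0,0],[0,0,0]],[30,[0,0,0],[0,0,0]]]'

```text
time_s: 6.47
ee_pos: [532.6, 150.6, 90.9]
ee_rot: [180.0, 0.0, 37.2]
force: [-0.1, -0.0, -4.2]
gripper_width: 36.0
gripper_force: 35.0
```

Request:
move_arm --motion '[[30,[0,0,-0.1],[0,0,0]],[30,[0,0,-0.1],[0,0,0]],[30,[0,0,0],[0,0,0]],[30,[0,0,0],[0,0,0]]]'

```text
time_s: 6.8
ee_pos: [532.5, 150.5, 85.7]
ee_rot: [-180.0, 0.0, 37.2]
force: [-0.3, 0.3, -3.7]
gripper_width: 35.8
gripper_force: 35.0
```

Request:
move_arm --motion '[[30,[0,0,-0.08],[0,0,0]],[30,[0,0,0],[0,0,0]],[30,[0,0,0],[0,0,0]]]'

```text
time_s: 7.05
ee_pos: [532.5, 150.5, 83.8]
ee_rot: [-180.0, 0.0, 37.2]
force: [0.6, -0.3, -2.9]
gripper_width: 35.9
gripper_force: 35.0
```

Request:
move_arm --motion '[[30,[0,0,-0.08],[0,0,0]],[30,[0,0,0],[0,0,0]],[30,[0,0,0],[0,0,0]]]'

```text
time_s: 7.3
ee_pos: [532.6, 150.7, 82.0]
ee_rot: [-180.0, -0.0, 37.2]
force: [-0.5, 0.5, -3.3]
gripper_width: 36.3
gripper_force: 35.0
```

Request:
move_arm --motion '[[30,[0,0,-0.06],[0,0,0]],[30,[0,0,0],[0,0,0]],[30,[0,0,0],[0,0,0]]]'

```text
time_s: 7.55
ee_pos: [532.3, 150.8, 80.3]
ee_rot: [-180.0, 0.0, 37.2]
force: [-1.8, 1.7, -2.7]
gripper_width: 36.2
gripper_force: 35.0
```

Request:
move_arm --motion '[[30,[0,0,-0.06],[0,0,0]],[30,[0,0,0],[0,0,0]],[30,[0,0,0],[0,0,0]]]'

```text
time_s: 7.8
ee_pos: [532.3, 150.7, 78.7]
ee_rot: [-180.0, 0.0, 37.2]
force: [-2.0, 2.3, -4.1]
gripper_width: 36.3
gripper_force: 35.0
```

Request:
move_arm --motion '[[30,[0,0,-0.06],[0,0,0]],[30,[0,0,0],[0,0,0]],[30,[0,0,0],[0,0,0]]]'

```text
time_s: 8.05
ee_pos: [532.3, 150.7, 77.3]
ee_rot: [-180.0, 0.0, 37.2]
force: [-2.5, 3.1, -2.0]
gripper_width: 35.9
gripper_force: 35.0
```

Request:
move_arm --motion '[[30,[0,0,-0.04],[0,0,0]],[30,[0,0,0],[0,0,0]],[30,[0,0,0],[0,0,0]]]'

```text
time_s: 8.3
ee_pos: [532.4, 150.7, 76.4]
ee_rot: [-180.0, 0.0, 37.2]
force: [-2.2, 2.9, -2.1]
gripper_width: 36.3
gripper_force: 35.0
```

Request:
move_arm --motion '[[30,[-0.02,0.03,-0.04],[0,0,0]],[30,[0,0,0],[0,0,0]],[30,[0,0,0],[0,0,0]]]'

```text
time_s: 8.55
ee_pos: [532.4, 151.0, 75.4]
ee_rot: [179.9, -0.0, 37.2]
force: [-1.1, 1.9, -3.5]
gripper_width: 35.9
gripper_force: 35.0
```

Request:
move_arm --motion '[[30,[0,0,-0.04],[0,0,0]],[30,[0,0,0],[0,0,0]],[30,[0,0,0],[0,0,0]]]'

```text
time_s: 8.8
ee_pos: [532.4, 151.0, 74.4]
ee_rot: [180.0, -0.0, 37.2]
force: [-0.6, 0.7, -3.5]
gripper_width: 36.0
gripper_force: 35.0
```

Request:
move_arm --motion '[[30,[0,0,-0.04],[0,0,0]],[30,[0,0,0],[0,0,0]],[30,[0,0,0],[0,0,0]]]'

```text
time_s: 9.05
ee_pos: [532.4, 151.1, 73.5]
ee_rot: [180.0, -0.0, 37.2]
force: [-1.3, 0.3, -2.9]
gripper_width: 36.1
gripper_force: 35.0
```

Request:
move_arm --motion '[[30,[0,0,-0.03],[0,0,0]],[30,[0,0,0],[0,0,0]],[30,[0,0,0],[0,0,0]]]'

```text
time_s: 9.3
ee_pos: [532.5, 151.2, 73.3]
ee_rot: [180.0, -0.0, 37.2]
force: [-2.0, -1.1, 2.3]
gripper_width: 36.0
gripper_force: 35.0
```

Request:
move_arm --motion '[[30,[0,0,-0.03],[0,0,0]],[30,[0,0,0],[0,0,0]],[30,[0,0,0],[0,0,0]]]'

```text
time_s: 9.55
ee_pos: [532.5, 151.2, 73.1]
ee_rot: [180.0, -0.1, 37.2]
force: [-2.2, -1.7, 7.1]
gripper_width: 35.9
gripper_force: 35.0
```

Landed on the lands at TCP z 73.2 with about 11 N of pressure. The arm is soft here, about 7 N/mm. Now I turn backward (+z).

Request:
move_arm --motion '[[30,[0,0,0],[0,0,0.75]],[30,[0,0,0],[0,0,0.75]],[30,[0,0,0],[0,0,0.75]],[30,[0,0,0],[0,0,0]]]'

```text
time_s: 9.88
ee_pos: [531.6, 151.5, 71.7]
ee_rot: [-179.9, 0.0, 46.2]
force: [-3.3, 0.9, -0.4]
gripper_width: 36.1
gripper_force: 35.0
```

```bash
python3 -c "
from h import *
s=state(); print(s['ee_pos'],s['ee_rot'],s['force'],s['torque'])"
```

```text
[531.57164158 151.54879955  71.73117588] [-1.79929042e+02  2.44918958e-02  4.61523848e+01] [-3.27472791  0.8807774  -0.37997148] [ 0.21374889  0.47994361 -0.18869947]
```

z has dropped 1.5 mm, so the lugs may be in the gap. I'll press down gently.

Request:
move_arm --motion '[[30,[0,0,-0.05],[0,0,0]],[30,[0,0,0],[0,0,0]],[30,[0,0,0],[0,0,0]]]'

```text
time_s: 10.13
ee_pos: [531.5, 151.6, 70.4]
ee_rot: [-179.9, 0.0, 46.1]
force: [-3.0, 3.5, 0.0]
gripper_width: 35.5
gripper_force: 35.0
```

```bash
python3 -c "
from h import *
s=state(); print(s['ee_pos'],s['ee_rot'],s['force'],s['torque'])"
```

```text
[531.52951954 151.6429943   70.43167606] [-1.79926859e+02  2.84864958e-02  4.61062707e+01] [-2.95293591  3.46501812  0.04493461] [ 0.54498111  0.66944069 -0.14355843]
```

Request:
move_arm --motion '[[30,[-0.02,0.02,-0.06],[0,0,-0.1]],[30,[0,0,-0.04],[0,0,0]],[30,[0,0,0],[0,0,0]],[30,[0,0,0],[0,0,0]]]'

```text
time_s: 10.47
ee_pos: [531.5, 151.6, 67.7]
ee_rot: [-180.0, 0.0, 45.8]
force: [-1.4, 1.5, -3.9]
gripper_width: 36.1
gripper_force: 35.0
```

```bash
python3 -c "
from h import *
s=state(); print(s['ee_pos'],s['ee_rot'],s['force'],s['torque'])"
```

```text
[531.4581391  151.59542295  67.72156107] [-1.79997498e+02  4.14101127e-02  4.57683003e+01] [-1.36497867  1.49256928 -3.9006225 ] [ 0.18985796  0.34453449 -0.08576404]
```

Dropping freely. Continue to about z 63.

Request:
move_arm --motion '[[30,[-0.01,0.01,-0.06],[0,0,0]],[30,[0,0,-0.06],[0,0,0]],[30,[0,0,0],[0,0,0]],[30,[0,0,0],[0,0,0]]]'

```text
time_s: 10.8
ee_pos: [531.5, 151.8, 64.9]
ee_rot: [180.0, 0.0, 45.8]
force: [-1.0, -0.2, -4.2]
gripper_width: 36.3
gripper_force: 35.0
```

Request:
move_arm --motion '[[30,[0,0,-0.06],[0,0,0]],[30,[0,0,0],[0,0,0]],[30,[0,0,0],[0,0,0]]]'

```text
time_s: 11.05
ee_pos: [531.5, 151.9, 64.3]
ee_rot: [180.0, -0.0, 45.8]
force: [-2.4, -0.8, 1.7]
gripper_width: 36.0
gripper_force: 35.0
```

Request:
move_arm --motion '[[30,[0,0,-0.04],[0,0,0]],[30,[0,0,0],[0,0,0]],[30,[0,0,0],[0,0,0]]]'

```text
time_s: 11.3
ee_pos: [531.6, 151.9, 64.2]
ee_rot: [180.0, -0.0, 45.8]
force: [-5.1, -2.8, 8.8]
gripper_width: 35.9
gripper_force: 35.0
```

```bash
python3 -c "
from h import *
s=state(); print(s['ee_pos'],s['ee_rot'],s['force'],s['torque'])"
```

```text
[531.60369255 151.93926036  64.20239933] [ 1.79951512e+02 -3.88173988e-02  4.57754382e+01] [-5.10165212 -2.76169017  8.79540926] [-0.32202918  0.88082867 -0.08966642]
```

Dropped 9 mm and firm underneath, so it's in the thread start. I'll ease the pressure and screw forward (-z) at 0.34 mm per 4 deg.

Request:
move_arm --motion '[[30,[-0.02,-0.01,0.03],[0,0,0]],[30,[0,0,-0.01],[0,0,-0.75]],[30,[0,0,-0.01],[0,0,-0.75]],[30,[0,0,-0.01],[0,0,-0.75]],[30,[0,0,0],[0,0,0]],[30,[0,0,0],[0,0,0]]]'

```text
time_s: 11.8
ee_pos: [532.2, 152.0, 63.5]
ee_rot: [179.9, -0.2, 36.8]
force: [-0.0, -0.5, 4.4]
gripper_width: 36.0
gripper_force: 35.0
```

```bash
python3 -c "
from h import *
s=state(); print(s['ee_pos'],s['ee_rot'],s['force'],s['torque'])"
```

```text
[532.19401008 151.95926436  63.5203706 ] [ 1.79912261e+02 -1.62516259e-01  3.68399294e+01] [-0.03116859 -0.46191366  4.43496985] [-0.18953121  0.02908044 -0.11299193]
```

Request:
move_arm --motion '[[30,[0,0,-0.01],[0,0,-0.75]],[30,[0,0,-0.01],[0,0,-0.75]],[30,[0,0,-0.01],[0,0,-0.75]],[30,[0,0,-0.01],[0,0,-0.75]],[30,[0,0,0],[0,0,0]]]'

```text
time_s: 12.22
ee_pos: [531.8, 151.9, 62.5]
ee_rot: [180.0, -0.1, 24.8]
force: [-1.2, -0.6, 5.5]
gripper_width: 36.4
gripper_force: 35.0
```

```bash
python3 -c "
from h import *
s=state(); print(s['ee_pos'],s['ee_rot'],s['force'],s['torque'])"
```

```text
[531.83269141 151.90303344  62.54525744] [ 1.79953453e+02 -1.31583211e-01  2.47599691e+01] [-1.16937859 -0.59410116  5.5375058 ] [-0.18374909  0.18221156 -0.06401884]
```

Running smoothly: 21 deg turned, 1.7 mm sunk.

Request:
move_arm --motion '[[30,[0,0,-0.01],[0,0,-0.75]],[30,[0,0,-0.01],[0,0,-0.75]],[30,[0,0,-0.01],[0,0,-0.75]],[30,[0,0,-0.01],[0,0,-0.75]],[30,[0,0,-0.01],[0,0,-0.75]],[30,[0,0,0],[0,0,0]]]'

```text
time_s: 12.72
ee_pos: [531.8, 151.4, 61.3]
ee_rot: [179.9, -0.1, 9.8]
force: [-0.4, -2.3, 5.5]
gripper_width: 35.9
gripper_force: 35.0
```

```bash
python3 -c "
from h import *
s=state(); print(s['ee_pos'],s['ee_rot'],s['force'],s['torque'])"
```

```text
[531.768      151.40120611  61.29023814] [ 1.79939163e+02 -1.18296823e-01  9.77943913e+00] [-0.4081998  -2.33505787  5.51301319] [-0.45259837  0.22360876 -0.10065002]
```

Request:
move_arm --motion '[[30,[0,-0.02,-0.01],[0,0,-0.75]],[30,[0,0,-0.01],[0,0,-0.75]],[30,[0,0,-0.01],[0,0,-0.75]],[30,[0,0,-0.01],[0,0,-0.75]],[30,[0,0,0],[0,0,0]]]'

```text
time_s: 13.13
ee_pos: [531.6, 150.8, 60.3]
ee_rot: [180.0, -0.1, -2.2]
force: [-1.4, -2.4, 6.5]
gripper_width: 36.3
gripper_force: 35.0
```

```bash
python3 -c "
from h import *
s=state(); print(s['ee_pos'],s['ee_rot'],s['force'],s['torque'])"
```

```text
[531.59508374 150.75881387  60.30928612] [ 1.79950611e+02 -1.03478190e-01 -2.21665615e+00] [-1.37068505 -2.39875912  6.48865937] [-0.44249489  0.31287188 -0.02138494]
```

Request:
move_arm --motion '[[30,[-0.01,-0.02,-0.01],[0,0,-0.75]],[30,[0,0,-0.01],[0,0,-0.75]],[30,[0,0,0],[0,0,0]],[30,[0,0,0],[0,0,0]]]'

```text
time_s: 13.47
ee_pos: [531.5, 150.4, 59.8]
ee_rot: [180.0, -0.1, -8.1]
force: [0.1, -2.4, 7.0]
gripper_width: 35.9
gripper_force: 35.0
```

```bash
python3 -c "
from h import *
s=state(); print(s['ee_pos'],s['ee_rot'],s['force'],s['torque'])"
```

```text
[531.46766182 150.40115949  59.79413108] [ 1.79982609e+02 -1.21844852e-01 -8.13376507e+00] [ 0.11494409 -2.44553575  7.04465922] [-0.36124085  0.2150477   0.00653662]
```

Request:
move_arm --motion '[[30,[0,0,-0.01],[0,0,-0.75]],[30,[0,0,-0.01],[0,0,-0.75]],[30,[0,0,0],[0,0,0]],[30,[0,0,0],[0,0,0]]]'

```text
time_s: 13.8
ee_pos: [531.4, 150.2, 59.3]
ee_rot: [180.0, -0.1, -14.1]
force: [-0.6, -3.1, 5.9]
gripper_width: 35.9
gripper_force: 35.0
```

```bash
python3 -c "
from h import *
s=state(); print(s['ee_pos'],s['ee_rot'],s['force'],s['torque'])"
```

```text
[531.44953854 150.23609008  59.30094597] [ 1.79978094e+02 -1.24667843e-01 -1.41255728e+01] [-0.61005365 -3.10112216  5.90438937] [-0.42433682  0.24518073  0.01207866]
```

Request:
move_arm --motion '[[30,[0,-0.01,-0.01],[0,0,-0.5]],[30,[0,0,-0.01],[0,0,-0.5]],[30,[0,0,0],[0,0,0]],[30,[0,0,0],[0,0,0]]]'

```text
time_s: 14.13
ee_pos: [531.4, 150.1, 59.0]
ee_rot: [180.0, -0.1, -18.1]
force: [-1.3, -2.7, 7.3]
gripper_width: 35.8
gripper_force: 35.0
```

```bash
python3 -c "
from h import *
s=state(); print(s['ee_pos'],s['ee_rot'],s['force'],s['torque'])"
```

```text
[531.40760291 150.07173723  58.96323772] [ 1.79994121e+02 -1.20587602e-01 -1.81236794e+01] [-1.33298433 -2.70300062  7.34580382] [-0.36567281  0.35562728  0.007301  ]
```

Request:
move_arm --motion '[[30,[0,0,-0.01],[0,0,-0.5]],[30,[0,0,-0.01],[0,0,-0.5]],[30,[0,0,0],[0,0,0]],[30,[0,0,0],[0,0,0]]]'

```text
time_s: 14.47
ee_pos: [531.3, 149.8, 58.9]
ee_rot: [180.0, -0.1, -22.1]
force: [-2.3, -4.3, 10.8]
gripper_width: 35.9
gripper_force: 35.0
```

```bash
python3 -c "
from h import *
s=state(); print(s['ee_pos'],s['ee_rot'],s['force'],s['torque'])"
```

```text
[531.30694941 149.8279388   58.91414236] [ 1.79979897e+02 -1.25579714e-01 -2.21161358e+01] [-2.34613046 -4.26193046 10.76212437] [-0.53329926  0.52726104  0.00197452]
```

z has stopped sinking at 58.9 while the force rises, so the flange is on the rim. I'll relax, let go and rise.

Request:
move_arm --motion '[[30,[-0.01,-0.02,0.04],[0,0,0]],[30,[0,0,0],[0,0,0]],[60,[0,0,0],[0,0,0]],[80,[0,0,0],[0,0,0]],[80,[0,0,0],[0,0,0]],[80,[0,0,0],[0,0,0]],[80,[0,0,0],[0,0,0]],[80,[0,0,0.3],[0,0,0]],[80,[0,0,0.8],[0,0,0]],[80,[0,0,1],[0,0,0]],[80,[0,0,1],[0,0,0]],[80,[0,0,1],[0,0,0]],[80,[0,-1,0.5],[0,0,0]],[80,[0,-1,0],[0,0,0]],[80,[0,-1,0],[0,0,0]],[80,[0,-1,0],[0,0,0]],[80,[0,-1,0],[0,0,0]],[80,[0,-1,0],[0,0,0]],[80,[0,-1,0],[0,0,0]],[80,[0,-1,0],[0,0,0]]]'

```text
time_s: 16.13
ee_pos: [530.3, -51.1, 174.1]
ee_rot: [-180.0, -0.0, -22.2]
force: [0.3, 0.1, -0.0]
gripper_width: 80.4
gripper_force: 0.0
```

Request:
move_arm --motion '[[80,[0,-1,0],[0,0,0]],[80,[0,-1,0],[0,0,0]],[80,[0,-1,0],[0,0,0]],[80,[0,-1,0],[0,0,0]],[80,[0,0,0],[0,0,0]],[80,[0,0,0],[0,0,0]]]'

```text
time_s: 16.63
ee_pos: [530.3, -150.8, 173.8]
ee_rot: [-180.0, -0.0, -22.4]
force: [0.1, 0.3, -0.0]
gripper_width: 79.8
gripper_force: 0.0
```

```bash
python3 - <<'E'
from h import *
b=grab_frame("side"); a=grab_frame("top"); s=state(); print(s["ee_pos"],s["force"],s["time_s"])
z=lambda im,x,y,w,h:cv2.resize(im[y:y+h,x:x+w],(400,400),interpolation=cv2.INTER_CUBIC)
cv2.imwrite("pics/end.png",np.hstack([z(b,305,165,60,60),z(a,200,215,60,60)]))
for n,im,(x0,y0,x1,y1) in(("top",a,(215,232,250,265)),("side",b,(315,175,352,212))):
    m=cv2.inRange(cv2.cvtColor(im,cv2.COLOR_BGR2HSV)[y0:y1,x0:x1],(15,130,120),(32,255,255)); M=cv2.moments(m,True)
    print(n,M["m00"],plane(n,M["m10"]/M["m00"]+x0,M["m01"]/M["m00"]+y0,92))
E
```

```text
[ 530.26616894 -149.36295884  173.66016744] [ 0.12306898  0.33522652 -0.09913378] 16.7333
top 84.0 [531.37827176 151.07260245  92.        ]
side 55.0 [517.29204439 151.08518067  92.        ]
```

View pics/end.png

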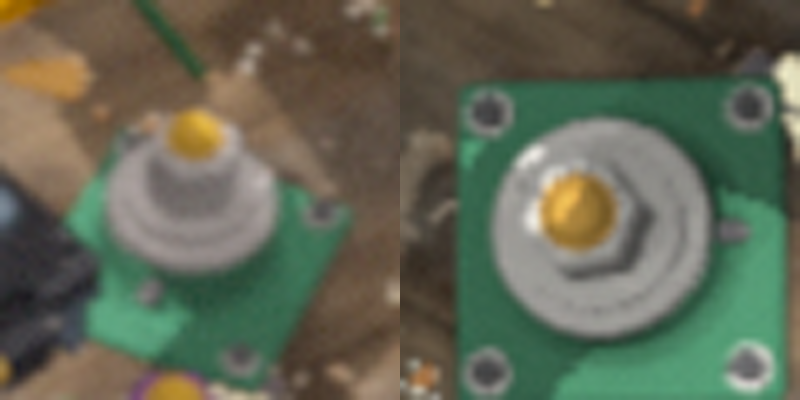

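The end crops show the anvil upright, flange flat and concentric on the rim. The 517 from the side view looks like a mask stray, so I'll check it with the dome pixel from the crop, (334.3,185.3).

```bash
python3 - <<'E'
from h import *
print(plane("side",334.3,185.3,92), plane("top",200+578*.15,215+212*.15,92), proj("side",[532,151,92]))
E
```

```text
[532.35870171 149.19918464  92.        ] [532.38691102  17.07907048  92.        ] [334.46246798 184.83585698]
```

The side view agrees at (532.4,149.2), against the top mask's (531.4,151.1). The odd top y here is my crop offset slip. The dome height fits being home, so I'll hand in.

```bash
python3 -c "
from workcell import *
print(job_done())"
```

```text
the job is handed in; nothing more can be done
None
```

The domed anvil is screwed into the post with its flange down on the rim, and the arm has let go and moved clear; the job was handed in at about 17 s, and no verdict came back.

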